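Collect the drained napkin rings on the rod

TASK

Take the collecting rod from its holder by the wooden handle and thread it through all three wooden napkin rings on the draining perches, never handling the rings with the gripper itself. When all three hang on the rod together, carry them over and lay the loaded rod back in its holder as it lay before, with the rings hanging between the two supports. Leave the blue ring on its perch and do not disturb the other things standing about.

Things in the scene. Friction and masses are not known exactly. Their poses are not given: they have to be found in the camera images.
- rod_grip (a point): Grip point of the collecting rod: on its centre line in the square wooden handle (85 mm long, 16x16 mm), 28 mm behind the handle's front face; grip here from above, firmly. x points along the steel shaft (round, 8 mm thick) to the tip, z up as it lies. Collar (25 mm across) from x = 28 to 32 mm, free shaft from 32 to the tip at 153 mm; handle ends at x = -57 mm.
- rod_tip (a point): Tip of the rod's steel shaft (round end), on its centre line; axes as for the rod.
- holder: Fixed dark wooden rod holder, base 215x64x6 mm. Origin on the worktop under its middle; x along the laid rod to its tip. Rear: saddle with cheeks, x = -103 to -85 mm, seat 42 mm high and 21 mm wide. Front: steel V fork at x = 92 mm, 6 mm thick, arms 64 mm high. Rod home: level, centre line 50 mm up, grip point at x = -48 mm (+-14 mm). Rings hang between collar and fork.
- perch_double: Fixed wire cradle on a 10 mm stem and 56 mm white foot. Origin on the worktop under its middle; ring centres 110 mm up at x = -12.5 and +12.5 mm, holes in line along x. Rails at y = +-13 mm, low cross wires at x = -25, 0, 25 mm, wholly below the holes: the rod passes along x from either end, the rings lift out upward. Cradle 27 mm either way in x, 16 mm in y.
- perch_single: Fixed draining perch for one wooden ring, built like the double one: ring centre 110 mm above its origin, level axis along x, cross wires at x = +-12.5 mm, cradle 15 mm either way in x.
- perch_blue: The same kind of perch with the blue ring, which stays there. The three perches change places.
- ring_1_center (a point): Wooden napkin ring standing on the double perch at x = -12.5 mm; its axis is the body's own x axis, which lies level along the perch's x axis. Outside 48 mm, hole 29 mm across, 18 mm wide along its axis, about 22 g. This point is at its centre (in the middle of the hole).
- ring_2_center (a point): Wooden napkin ring standing on the double perch at x = +12.5 mm; its axis is the body's own x axis, which lies level along the perch's x axis. Outside 48 mm, hole 29 mm across, 18 mm wide along its axis, about 22 g. This point is at its centre (in the middle of the hole).
- ring_3_center (a point): Wooden napkin ring standing on the single perch; its axis is the body's own x axis, which lies level along the perch's x axis. Outside 48 mm, hole 29 mm across, 18 mm wide along its axis, about 22 g. This point is at its centre (in the middle of the hole).
- blue_ring_center (a point): Blue napkin ring, same size, on its own perch: leave it; its axis is the body's own x axis, which lies level along the perch's x axis. Outside 48 mm, hole 29 mm across, 18 mm wide along its axis, about 22 g. This point is at its centre (in the middle of the hole).
- rod: The same rod (about 70 g), lying level in the holder at the start; this origin is on the centre line at the handle's front face, 28 mm ahead of the grip point.
- ring_1: The wooden ring 1 as a body, origin at its centre.
- ring_2: The wooden ring 2 as a body, origin at its centre.
- ring_3: The wooden ring 3 as a body, origin at its centre.
- tumbler: Bystander: small clear glass tumbler, 45 mm wide, 62 mm high; origin at the middle of its underside.
- cup: Bystander: small white spotted espresso cup, 60x81 mm with handle, 62 mm high; origin at the middle of its underside.
- pepper: Bystander: pepper shaker, 36 mm wide, 66 mm high; origin at the middle of its underside.
- mug: Bystander: white mug, 79x99 mm with handle, 92 mm high; origin at the middle of its underside.
- sugar: Bystander: glass sugar jar with a grey lid, 54 mm wide, 80 mm high; origin at the middle of its underside.
- matches: Bystander: plain matchbox, 61x49x14 mm, lying; origin at the middle of its underside.

How it is judged:
By the outcome, as a careful person would: the job done as asked, in the order asked, and still so for the second after the job is handed in, with the robot touching nothing.
It also fails if it takes over 58 s, if anything falls off the work surface, if the arm or the gripper's body presses on something with over 40 N, if the wrist force passes 120 N, or if a joint passes its speed limit or range.

ROBOT

A 6-joint arm with a two-finger parallel gripper is mounted at the origin on a cart in front of the work surface, level with it; the furniture and walls round the work are solid. World frame = base frame: x ahead of the robot, y to its left, z up, the work surface at z = 0. Lengths are in mm, angles in rad, forces in N, time in s.
With the tool pointing down it reaches from about 300 to 775 mm from the base axis. Payload 14.6 kg.
Tool frame: the origin (TCP) lies between the finger pads; the fingertips stand 19 mm ahead of it and the grasp point (between the pads) is the TCP (manip.tcp_to_tips is the distance from the TCP to the fingertips, in mm); x points along the fingers, z is the direction in which the jaws open and shut, and the axes are right-handed (so a half turn about x gives the same grasp; the last joint's range is limited). The gripper opens to 94 mm and grips with 3 to 60 N. Pads are 16 mm wide; open, the fingers measure 119 mm over their backs; the gripper's body (75 mm by 177 mm) begins 78 mm behind the grasp point.
Start: joints at [-1.229, 0.3, 1.521, -0, 1.321, -0.067], TCP at [218.622, -504.672, 224.446] pointing down, gripper open.
Joint ranges: [-3.03, 3.03], [-0.79, 2.21], [0.23, 2.52], [-1.04, 4.18], [0, 3.07], [-2.55, 2.55]. Speed limits (rad/s): [2.22, 2.22, 2.57, 3.14, 3.14, 3.14].

INTERFACE

Orientations are given as [roll, pitch, yaw] about the fixed x, y, z axes, in that order (R = Rz(yaw) Ry(pitch) Rx(roll)).
In Python, from cell import manip gives the robot as it stands.
- The arm moves only by the tool jog_arm, never from a script. Its argument "moves" is a list that holds one entry, the list of rows, each a list of 6 numbers: the shift along the world's x, y, z in mm, then the turn, a rotation vector about the world's x, y, z in degrees. In form: [[[dx, dy, dz, wx, wy, wz], ...]]. A call has 1 to 5 rows; each row shifts and turns the pose as measured when the row begins; what a row does not reach is not made up. A row lasts 1/10 s, in which the tool goes at most 50 mm and 8.59 degrees, less where a joint would pass 70% of its speed; a pose out of reach is approached as far as the arm can. A call is refused whole if a number of a shift passes 50 or a number of a turn 8.59, either way. A call with a gripper value outside its range is refused whole. "gripper" is the opening, from -1 (shut) to 1 (fully open), set as the call begins (left out, the last holds). The fingers move at their own pace and stop on an object; "squeeze" is the grip in N (left out, the last holds). Time passes only in rows, so rows that do not move let the fingers close. It gives the time, the measured TCP pose, the force and the opening at its end, in the units of the state.
- manip.read_state(): the state, without advancing time (a new reading comes with each control period).
- manip.camera(name): name is "scene" or "top"; returns (picture, depth): 384x512x3 uint8, blue, green, red; 384x512 float32, mm along the optical axis (not along the pixel's ray), 0 where there is no reading.
- manip.camera_params(name): a dict with "fx", "fy", "cx", "cy" (pixels), "dist" ([k1, k2, p1, p2, k3] as OpenCV has them; the pictures are not rectified), "rvec" (rotation vector, rad) and "tvec" (3), from world to camera coordinates, as OpenCV has them. Camera axes: x right, y down, z forward; pixel columns grow to the right and rows downward; lengths in mm; the calibration is good to about 2 mm. A picture is of the moment at which its call begins. camera_params takes no time and is no camera call.
- manip.sign_off(): hands the job in, once; it reports no verdict.
The state is a dict: "clock": time; "joints": joint angles; "qd": joint speeds; "effort": joint torques, N m; "eef_pos": TCP position; "eef_rot": TCP orientation; "wrist_force": force on the tool from outside, world axes, zero at the start; "moment": the same for the moment, N m; "finger_gap": finger opening in mm.
Only numpy, scipy, OpenCV 4.12 (cv2) and the standard library are available. Lean on these libraries where they do the work, as an engineer would, in place of code of your own. Each camera call takes 0.05 s, during which the arm holds its last target. There are 200 camera calls.

## Working session

There is one attempt and no reset: what is moved stays moved. The work goes in short steps, Python scripts to look and compute and a tool call to move; the robot and the scene stay as the last step left them, time stands still between calls to the robot, and variables do not carry over. Pictures are saved under pics/ and viewed, about 8 in all and at most 12, crops included, and the job is handed in when it is done.

Besides the shell and the picture viewer there is one more tool, called in YAML: its name, and indented under it one key for each argument. jog_arm: Moves the arm, as the interface text tells. Its arguments: {"type":"object","properties":{"moves":{"type":"array","items":{"type":"array","items":{"type":"array","items":{"type":"number"}}}},"gripper":{"type":"number"},"squeeze":{"type":"number"}},"required":["moves"]}

```bash
mkdir -p pics; ls; cat > h.py <<'E'
from cell import manip
import numpy as np, cv2
def cam(n):
    p=manip.camera_params(n); K=np.array([[p['fx'],0,p['cx']],[0,p['fy'],p['cy']],[0,0,1.]])
    R=cv2.Rodrigues(np.array(p['rvec'],float))[0]; t=np.array(p['tvec'],float).ravel()
    return K,np.array(p['dist'],float),R,t
def proj(n,P):
    K,d,R,t=cam(n); return cv2.projectPoints(np.array(P,float).reshape(-1,3),R,t,K,d)[0].reshape(-1,2)
def ray(n,uv):
    K,d,R,t=cam(n); q=cv2.undistortPoints(np.array(uv,float).reshape(-1,1,2),K,d).reshape(-1,2)
    return -R.T@t, np.c_[q,np.ones(len(q))]@R
def onz(n,uv,z):
    c,D=ray(n,uv); return c+D*((z-c[2])/D[:,2])[:,None]
def cloud(n,dep):
    h,w=dep.shape; u,v=np.meshgrid(np.arange(w),np.arange(h)); c,D=ray(n,np.c_[u.ravel(),v.ravel()])
    P=c+D*dep.reshape(-1,1); P[dep.ravel()<=0]=np.nan; return P.reshape(h,w,3)
E
python3 - <<'E'
from h import *
s=manip.read_state();print(s)
for n in('scene','top'):
    im,d=manip.camera(n);cv2.imwrite(f'pics/{n}0.png',im);np.savez(f'{n}0.npz',im=im,d=d)
    K,_,R,t=cam(n);print(n,K.ravel(),-R.T@t,R[2],(d>0).mean())
E
```

```text
pics
{'clock': 0.0, 'joints': array([-1.22860173e+00,  3.00462239e-01,  1.52161926e+00,  4.01282036e-06,
        1.32065832e+00, -6.65755068e-02]), 'qd': array([-0.00101459, -0.00065158, -0.0008121 ,  0.0015104 , -0.0018451 ,
       -0.00061399]), 'effort': array([ 2.00591450e-03, -5.31805873e+01, -3.52737808e+01,  7.09266239e-02,
        2.43943592e-02, -9.35281719e-05]), 'eef_pos': array([ 218.54241538, -504.44886075,  223.87501684]), 'eef_rot': array([3.07162899, 1.56964915, 1.90960177]), 'wrist_force': array([ 0.18473967, -0.798115  ,  0.42361562]), 'moment': array([-0.0028032 , -0.00401138, -0.00274249]), 'finger_gap': 93.80720196279282}
scene [370.51962981   0.         255.25538658   0.         370.51962981
 187.55489284   0.           0.           1.        ] [-77.34139288 526.92531806 856.86678099] [ 0.58142226 -0.41358059 -0.70064203] 0.9961191813151041
top [459.32934174   0.         254.78921375   0.         459.32934174
 183.22164125   0.           0.           1.        ] [ 269.28069747  -92.70427032 1152.33608763] [ 0.23932402  0.13794593 -0.96109049] 0.996002197265625
```

View pics/top0.png

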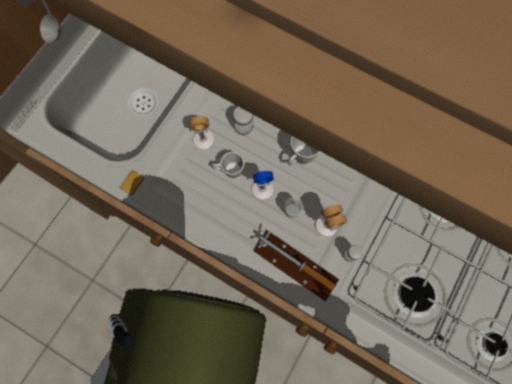

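View pics/scene0.png

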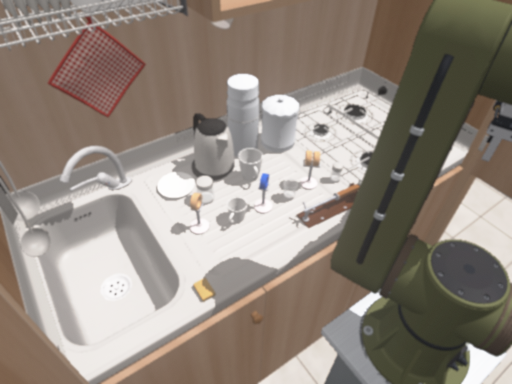

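```bash
python3 - <<'E'
from h import *
for n in('top','scene'):
    f=np.load(n+'0.npz');im,d=f['im'],f['d'];P=cloud(n,d);hsv=cv2.cvtColor(im,cv2.COLOR_BGR2HSV)
    print(n)
    for nm,lo,hi in(('wood',(8,90,90),(25,255,255)),('blue',(105,120,60),(130,255,255)),('holder',(3,120,30),(16,255,140))):
        m=cv2.inRange(hsv,lo,hi)
        zok=(P[...,2]>70)&(P[...,2]<150) if nm!='holder' else (P[...,2]>-5)&(P[...,2]<75)
        ok=zok&(P[...,0]>250)&(P[...,0]<800)&(abs(P[...,1])<420)
        m=m*ok.astype(np.uint8)
        k,l,st,ce=cv2.connectedComponentsWithStats(m)
        for i in range(1,k):
            if st[i,4]>25:
                Q=P[l==i];print(nm,st[i],ce[i].round(1),Q.mean(0).round(1),Q.min(0).round(),Q.max(0).round())
# rectified ortho heightmap from top
f=np.load('top0.npz');im,d=f['im'],f['d'];P=cloud('top',d)
for y in range(-300,301,100): print(y,[np.nanmedian(P[...,2][(abs(P[...,0]-x)<12)&(abs(P[...,1]-y)<12)]).round() if ((abs(P[...,0]-x)<12)&(abs(P[...,1]-y)<12)).any() else None for x in range(250,800,50)])
big=cv2.resize(im[90:310,170:390],None,fx=3.6,fy=3.6,interpolation=cv2.INTER_CUBIC)[:600]
cv2.imwrite('pics/top0c.png',cv2.resize(im[100:305,175:380],None,fx=2.9,fy=2.9,interpolation=cv2.INTER_CUBIC))
E
```

```text
top
wood [190 117  19  14 221] [198.5 123.2] [587.3 250.3 118.4] [568. 230.  91.] [608. 271. 136.]
wood [323 205  23  23 334] [334.2 215.9] [ 551.  -140.1  124.8] [ 523. -167.   79.] [ 580. -112.  138.]
blue [254 171  19  13 206] [262.8 176.8] [549.3  47.1 120.5] [531.  27.  90.] [569.  68. 136.]
holder [ 254  234   84   64 1501] [298.1 267.4] [ 422.2 -128.4   17. ] [ 392. -226.   -1.] [461. -14.  65.]
scene
blue [261 174   7  12  58] [264.1 179.2] [543.8  54.3 125.5] [531.  41.  94.] [559.  66. 134.]
-300 [np.float64(-879.0), np.float64(-109.0), np.float64(2.0), np.float64(3.0), np.float64(-5.0), np.float64(-5.0), np.float64(-6.0), np.float64(-6.0), np.float64(-5.0), np.float64(-5.0), None]
-200 [np.float64(-878.0), np.float64(-874.0), np.float64(2.0), np.float64(7.0), np.float64(5.0), np.float64(2.0), np.float64(1.0), np.float64(1.0), np.float64(1.0), np.float64(1.0), None]
-100 [np.float64(667.0), np.float64(-876.0), np.float64(1043.0), np.float64(5.0), np.float64(6.0), np.float64(-3.0), np.float64(-2.0), np.float64(-3.0), np.float64(-3.0), np.float64(-3.0), None]
0 [np.float64(671.0), np.float64(-879.0), np.float64(2.0), np.float64(2.0), np.float64(-3.0), np.float64(-3.0), np.float64(-2.0), np.float64(-3.0), np.float64(18.0), np.float64(6.0), None]
100 [np.float64(-875.0), np.float64(-877.0), np.float64(2.0), np.float64(2.0), np.float64(-2.0), np.float64(-3.0), np.float64(-2.0), np.float64(-3.0), np.float64(-3.0), np.float64(-3.0), None]
200 [np.float64(-876.0), np.float64(-878.0), np.float64(2.0), np.float64(2.0), np.float64(-2.0), np.float64(-3.0), np.float64(-2.0), np.float64(-3.0), np.float64(0.0), None, None]
300 [np.float64(-879.0), np.float64(-876.0), np.float64(2.0), np.float64(2.0), np.float64(1.0), np.float64(1.0), np.float64(1.0), np.float64(1.0), np.float64(1.0), np.float64(0.0), None]
```

View pics/top0c.png

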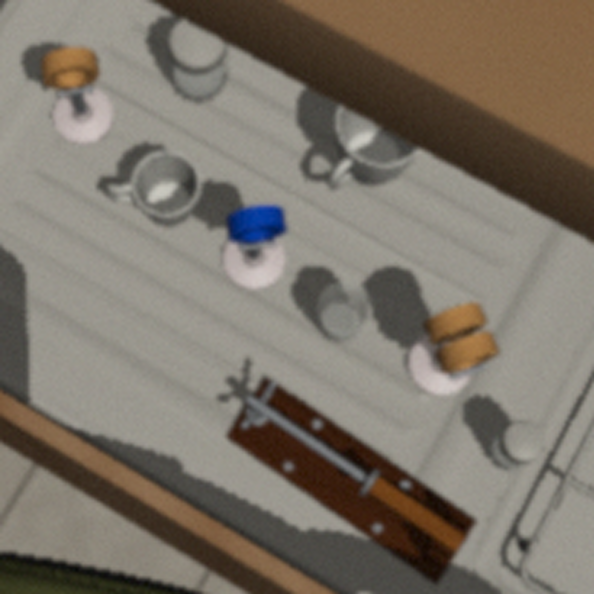

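```bash
python3 - <<'E'
from h import *
f=np.load('top0.npz');im,d=f['im'],f['d'];P=cloud('top',d);X,Y,Z=P[...,0],P[...,1],P[...,2]
def rect(m,nm):
    Q=P[m][:,:2].astype(np.float32); r=cv2.minAreaRect(Q); print(nm,len(Q),np.round(r[0],1),np.round(r[1],1),round(r[2],1)); return r
for nm,(cx,cy) in dict(single=(587,250),double=(551,-140),blue=(549,47)).items():
    near=np.hypot(X-cx,Y-cy)<45
    for z0 in(100,112,120): rect(near&(Z>z0)&(Z<145),f'{nm}{z0}')
    foot=near|(np.hypot(X-cx,Y-cy)<60); m=foot&(Z>2)&(Z<9)&(im.min(2)>150); 
    if m.sum()>20: print(' foot',np.nanmedian(P[m],0).round(1),*np.round(cv2.minEnclosingCircle(P[m][:,:2].astype(np.float32)),1) if 0 else cv2.minEnclosingCircle(P[m][:,:2].astype(np.float32)))
hold=(X>380)&(X<480)&(Y>-240)&(Y<0)
hsv=cv2.cvtColor(im,cv2.COLOR_BGR2HSV)
rect(hold&(cv2.inRange(hsv,(3,110,25),(18,255,255))>0)&(Z<20),'base')
r=hold&(Z>45)&(Z<63); rect(r,'rodlevel')
rect(r&(hsv[...,1]>120)&(hsv[...,2]>90),'handle')
for p,z,s,v in sorted([(tuple(a.round(0)),0,int(b),int(c)) for a,b,c in zip(P[r],hsv[r][:,1],hsv[r][:,2])],key=lambda t:t[0][1]): print(p,s,v,end='; ')
print()
for n in('top',):
    m=(Z>200)&(X>300); k,l,st,ce=cv2.connectedComponentsWithStats(m.astype(np.uint8))
    for i in range(1,k):
        if st[i,4]>300: Q=P[l==i];print('high',st[i],np.nanpercentile(Q,[0.5,50,99.5],0).round())
# bystanders
m=(Z>12)&(X>380)&(X<760)&(abs(Y)<420)&(Z<170);k,l,st,ce=cv2.connectedComponentsWithStats(m.astype(np.uint8))
for i in range(1,k):
    if st[i,4]>40: Q=P[l==i];print('obj',ce[i].round(),Q.mean(0).round(),np.percentile(Q,2,0).round(),np.percentile(Q,98,0).round())
E
```

```text
single100 185 [588.7 251.8] [18.7 46.6] 40.1
single112 159 [588.6 252. ] [18.5 46.3] 39.7
single120 137 [588.4 252.1] [18.5 43.6] 39.7
 foot [582.7 245.4   6. ] (589.5748291015625, 251.36337280273438) 27.085981369018555
double100 372 [ 553.3 -139.6] [43.8 48.8] 49.1
double112 339 [ 553.4 -139.7] [43.8 48.7] 49.1
double120 302 [ 552.9 -139.5] [43.7 45. ] 49.7
 foot [ 539.5 -138.     5.7] (550.3968505859375, -140.11517333984375) 25.593963623046875
blue100 184 [551.1  48.5] [19.3 47.2] 39.4
blue112 166 [551.3  48.3] [19.1 45.9] 39.1
blue120 144 [551.2  48.3] [19.  41.2] 38.8
 foot [542.1  38.7   5.8] (550.2157592773438, 46.57102584838867) 26.086610794067383
base 1280 [ 426.3 -119.7] [210.5  60.9] 85.5
rodlevel 553 [ 427.6 -118.1] [212.4  45. ] 87.6
handle 192 [ 422.3 -178.7] [80.8 13.2] 85.8
(np.float64(423.0), np.float64(-224.0), np.float64(49.0)) 23 133; (np.float64(424.0), np.float64(-222.0), np.float64(56.0)) 54 118; (np.float64(418.0), np.float64(-222.0), np.float64(59.0)) 32 134; (np.float64(416.0), np.float64(-222.0), np.float64(50.0)) 54 127; (np.float64(425.0), np.float64(-221.
[... 28228 characters left out ...]
j [199. 126.] [587. 250. 103.] [570. 232.  13.] [605. 269. 134.]
obj [300. 154.] [667.   6.  58.] [630. -31.  13.] [711.  39.  94.]
obj [230. 163.] [558. 149.  43.] [528. 113.  14.] [584. 179.  64.]
obj [133. 180.] [400. 344.  16.] [381. 326.  13.] [419. 361.  20.]
obj [263. 179.] [548.  47. 106.] [532.  29.  14.] [567.  67. 135.]
obj [293. 206.] [543. -45.  40.] [518. -66.  13.] [560. -25.  64.]
obj [405. 277.] [ 534. -359.   24.] [ 422. -418.   13.] [ 691. -272.   33.]
obj [333. 217.] [ 549. -140.  118.] [ 525. -168.   81.] [ 575. -113.  134.]
obj [304. 268.] [ 424. -141.   53.] [ 402. -219.   19.] [444. -20.  63.]
obj [353. 253.] [ 512. -223.   58.] [ 499. -240.   16.] [ 531. -208.   71.]
```

```bash
cat >> h.py <<'E'
from scipy.spatial.transform import Rotation as Ro
def pose():
    s=manip.read_state(); R=Ro.from_euler('xyz',s['eef_rot']).as_matrix(); return s,np.array(s['eef_pos']),R
def deg(v): return round(float(np.degrees(np.arctan2(v[1],v[0]))),1)
def plan(p,heading,flip=0,tilt=0):
    """move left from now to grip point p with rod heading (deg), tool down, tip-up tilt (deg)"""
    s,e,R=pose(); h=np.radians(heading); u=np.array([np.cos(h),np.sin(h),0]); y=u*(-1 if flip else 1)
    x=np.array([0,0,-1.]); T=np.c_[x,y,np.cross(x,y)]
    T=Ro.from_rotvec(np.radians(tilt)*np.cross(u,[0,0,1])).as_matrix()@T
    w=np.degrees(Ro.from_matrix(T@R.T).as_rotvec()); print('shift',(np.array(p)-e).round(1),'turn',w.round(2),'pos',e.round(1),'rod dir',((-1 if flip else 1)*R[:,1]).round(3),'gap',round(s['finger_gap'],1),'F',np.round(s['wrist_force'],1),'t',round(s['clock'],2),'q',np.round(s['joints'],2))
E
python3 - <<'E'
from h import *
s,e,R=pose();print(R.round(3),deg(R[:,1]),deg(R[:,2]))
plan((423,-164,51),85.6,0);plan((423,-164,51),85.6,1)
# double ring gap check
f=np.load('top0.npz');im,d=f['im'],f['d'];P=cloud('top',d)
m=(np.hypot(P[...,0]-552.5,P[...,1]+140)<40)&(P[...,2]>124)&(P[...,2]<145);Q=P[m][:,:2]-[552.5,-139.6]
for a in(35,40,45,49,53,58):
    c=Q@[np.cos(np.radians(a)),np.sin(np.radians(a))];h=np.histogram(c,np.arange(-26,27,4))[0];print(a,h)
E
```

```text
[[-0.     0.918  0.398]
 [ 0.001  0.398 -0.918]
 [-1.     0.    -0.001]] 23.4 -66.6
shift [ 204.4  340.5 -172.9] turn [-4.000e-02 -5.000e-02  6.218e+01] pos [ 218.6 -504.5  223.9] rod dir [0.918 0.398 0.   ] gap 94.0 F [-0.2 -0.3  0.5] t 0.1 q [-1.23  0.3   1.52 -0.    1.32 -0.07]
shift [ 204.4  340.5 -172.9] turn [-6.0000e-02  5.0000e-02 -1.1782e+02] pos [ 218.6 -504.5  223.9] rod dir [-0.918 -0.398 -0.   ] gap 94.0 F [-0.2 -0.3  0.5] t 0.1 q [-1.23  0.3   1.52 -0.    1.32 -0.07]
35 [ 4 20 27 32 30 16 10 19 25 31 26 13  5]
40 [ 3 24 28 28 30 20  3 21 24 30 24 20  3]
45 [ 0 27 29 27 31 20  0 19 26 28 27 22  2]
49 [ 0 29 28 28 26 23  0 21 25 26 28 23  1]
53 [ 1 26 28 29 28 22  0 20 25 25 28 26  0]
58 [ 2 24 27 31 27 21  2 19 27 24 27 24  3]
```

jog_arm:
  moves:
    - [[20,34,-6,0,0,6.2],[20,34,-6,0,0,6.2],[20,34,-6,0,0,6.2],[20,34,-6,0,0,6.2],[20,34,-6,0,0,6.2]]
  gripper: 0
  squeeze: 50

```text
clock: 0.6
eef_pos: [318.5, -330.9, 191.4]
eef_rot: [3.067, 1.568, 2.458]
wrist_force: [1.1, -1.0, 0.0]
finger_gap: 57.5
```

jog_arm:
  moves:
    - [[20,34,-6,0,0,6.2],[20,34,-6,0,0,6.2],[20,34,-6,0,0,6.2],[20,34,-6,0,0,6.2],[20,34,-6,0,0,6.2]]

```text
clock: 1.1
eef_pos: [420.6, -153.0, 159.8]
eef_rot: [2.999, 1.567, 2.954]
wrist_force: [1.0, -1.1, 0.2]
finger_gap: 47.0
```

```bash
python3 - <<'E'
from h import *
plan((423,-164,51),85.6)
E
```

```text
shift [   2.4  -11.  -108.8] turn [-0.04 -0.2  -1.79] pos [ 420.6 -153.   159.8] rod dir [0.046 0.999 0.   ] gap 47.0 F [ 1.  -1.1  0.2] t 1.1 q [-0.43  0.14  1.87 -0.    1.13 -0.38]
```

jog_arm:
  moves:
    - [[2,-11,-20,0,0,-1.8],[0,0,-25,0,0,0],[0,0,-25,0,0,0],[0,0,-20,0,0,0],[0,0,0,0,0,0]]

```text
clock: 1.6
eef_pos: [424.3, -158.3, 65.8]
eef_rot: [2.829, 1.566, 2.765]
wrist_force: [-0.1, 0.3, -0.6]
finger_gap: 47.2
```

```bash
python3 - <<'E'
from h import *
plan((423,-164,51),85.6)
E
```

```text
shift [ -1.3  -5.7 -14.8] turn [-0.1  -0.25 -0.72] pos [ 424.3 -158.3   65.8] rod dir [0.064 0.998 0.001] gap 47.2 F [-0.1  0.3 -0.6] t 1.6 q [-0.44  0.3   1.94 -0.    0.91 -0.37]
```

jog_arm:
  moves:
    - [[-1,-6,-8,0,0,-0.7],[0,0,-6,0,0,0],[0,0,0,0,0,0]]

```text
clock: 1.9
eef_pos: [423.8, -165.4, 52.4]
eef_rot: [2.878, 1.568, 2.8]
wrist_force: [1.8, 0.4, -1.0]
finger_gap: 47.1
```

jog_arm:
  moves:
    - [[0,0,0,0,0,0],[0,0,0,0,0,0],[0,0,0,0,0,0],[0,0,0,0,0,0],[0,0,0,0,0,0]]
  gripper: -1
  squeeze: 50

```text
clock: 2.4
eef_pos: [424.6, -165.8, 54.2]
eef_rot: [-1.874, 1.57, -1.952]
wrist_force: [-1.6, -1.4, 1.3]
finger_gap: 15.7
```

```bash
python3 - <<'E'
from h import *
plan((423,-164,51),85.6)
E
```

```text
shift [-1.6  1.8 -3.2] turn [ 0.02 -0.01  0.06] pos [ 424.6 -165.8   54.2] rod dir [ 0.078  0.997 -0.   ] gap 15.7 F [-1.6 -1.4  1.3] t 2.4 q [-0.45  0.33  1.94 -0.    0.88 -0.37]
```

jog_arm:
  moves:
    - [[0,0,10,0,0,0],[0,0,20,0,0,0],[0,0,30,0,0,0],[0,0,40,0,0,0],[0,-10,30,0,0,-2]]

```text
clock: 2.9
eef_pos: [422.1, -174.1, 187.7]
eef_rot: [2.793, 1.563, 2.681]
wrist_force: [-0.4, 0.1, -0.8]
finger_gap: 15.6
```

jog_arm:
  moves:
    - [[0,-25,0,0,0,-7],[0,-25,0,0,0,-7],[0,-25,0,0,0,-7],[0,-25,0,0,0,-7],[0,-10,0,0,0,-5]]

```text
clock: 3.4
eef_pos: [423.1, -288.2, 197.2]
eef_rot: [0.089, 1.566, -0.619]
wrist_force: [0.7, 1.9, -1.2]
finger_gap: 15.6
```

```bash
python3 - <<'E'
from h import *
plan((424,-287,150),49)
for n in('scene','top'):
    im,d=manip.camera(n);np.savez(n+'1.npz',im=im,d=d);cv2.imwrite(f'pics/{n}1.png',im)
s,e,R=pose()
a=[]
for n in('top','scene'):
    im=np.load(n+'1.npz')['im'];u,v=proj(n,[e+80*R[:,1]])[0].astype(int)
    h=60; u=np.clip(u,h,511-h);v=np.clip(v,h,383-h); print(n,u,v,proj(n,[e,e+153*R[:,1]]).round(1).tolist()); a.append(cv2.resize(im[v-h:v+h,u-h:u+h],(400,400),interpolation=cv2.INTER_CUBIC))
cv2.imwrite('pics/c1.png',np.hstack(a))
E
```

```text
shift [  0.9   1.2 -47.2] turn [ 0.15  0.21 -0.44] pos [ 423.1 -288.2  197.2] rod dir [0.65 0.76 0.  ] gap 15.6 F [ 0.7  1.9 -1.2] t 3.4 q [-0.67  0.24  1.67  0.    1.23  0.04]
top 360 260 [[375.9, 299.1], [346.6, 227.6]]
scene 355 139 [[382.6, 141.3], [330.8, 137.2]]
```

View pics/c1.png

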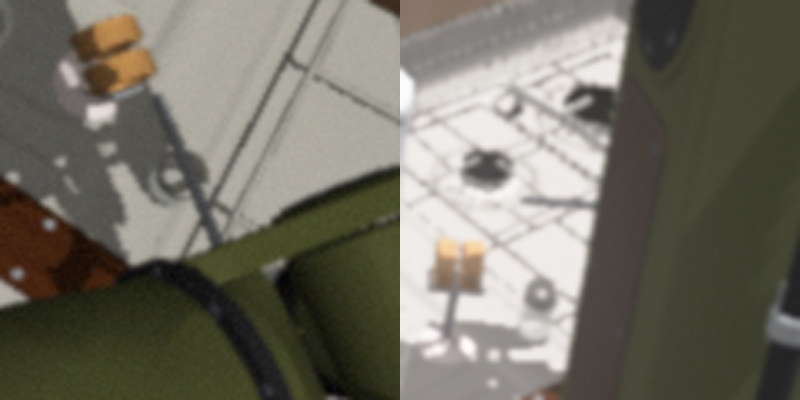

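```bash
cat >> h.py <<'E'
def tri(uvt,uvs):
    c1,D1=ray('top',[uvt]);c2,D2=ray('scene',[uvs]);A=np.c_[D1[0],-D2[0]];k=np.linalg.lstsq(A,c2-c1,rcond=None)[0]
    a=c1+k[0]*D1[0];b=c2+k[1]*D2[0];return (a+b)/2,np.linalg.norm(a-b)
def shaft(P,e,R,z0=25):
    """shaft points in rod frame relative to TCP: along, left, up"""
    u=R[:,1]/np.linalg.norm(R[:,1]);l=np.cross([0,0,1.],u);l/=np.linalg.norm(l);w=np.cross(u,l)
    Q=(P.reshape(-1,3)-e)@np.c_[u,l,w];m=(Q[:,0]>35)&(Q[:,0]<175)&(abs(Q[:,1])<20)&(abs(Q[:,2])<z0);return Q[m]
E
python3 - <<'E'
from h import *
s,e,R=pose()
for n in('top','scene'):
    f=np.load(n+'1.npz');Q=shaft(cloud(n,f['d']),e,R)
    if len(Q)<5: print(n,len(Q));continue
    print(n,len(Q),'along',Q[:,0].min().round(1),Q[:,0].max().round(1),'left fit',np.polyfit(Q[:,0]-100,Q[:,1],1).round(3),'up fit',np.polyfit(Q[:,0]-100,Q[:,2],1).round(3))
print(tri((346.5,226.4),(332,139)),e+153*R[:,1])
E
```

```text
top 183 along 54.9 152.4 left fit [-0.004 -0.647] up fit [-0.005 -1.238]
scene 57 along 88.8 152.0 left fit [0.004 1.752] up fit [ 0.003 -2.751]
(array([ 522.28867332, -171.98923165,  191.92347548]), np.float64(7.893568762788789)) [ 522.23059044 -170.92696578  197.07650739]
```

jog_arm:
  moves:
    - [[2,1,-25,0,0.2,-0.4],[0,0,-25,0,0,0],[0,0,-25,0,0,0],[0,0,-8,0,0,0],[0,0,0,0,0,0]]

```text
clock: 4.0
eef_pos: [425.5, -283.6, 114.5]
eef_rot: [-0.349, 1.567, -1.045]
wrist_force: [0.2, 0.4, -0.2]
finger_gap: 15.5
```

```bash
cat > chk.py <<'E'
from h import *
import sys
cx,cy,hd,dist,k=map(float,sys.argv[1:6]); hd0=np.radians(hd); u=np.array([np.cos(hd0),np.sin(hd0)])
plan((cx-dist*u[0],cy-dist*u[1],114),hd)
s,e,R=pose();a=[]
for n in('top','scene'):
    im,d=manip.camera(n);np.savez(f'{n}{int(k)}.npz',im=im,d=d);P=cloud(n,d);Q=shaft(P,e,R,12)
    Q=Q[Q[:,0]<dist-26]
    if len(Q)>5: print(n,len(Q),'left',np.polyfit(Q[:,0]-100,Q[:,1],1).round(3),'up',np.polyfit(Q[:,0]-100,Q[:,2],1).round(3))
    # ring vs rod: ring points in tool frame
    l=np.cross([0,0,1.],R[:,1]);q=(P.reshape(-1,3)-e)@np.c_[R[:,1],l,[0,0,1.]]
    m=(abs(q[:,0]-dist)<30)&(abs(q[:,1])<40)&(q[:,2]>-5)&(q[:,2]<30);q=q[m]
    if len(q): print('  rings',len(q),np.percentile(q,[2,50,98],0).round(1).tolist())
    v=proj(n,[[cx,cy,110]])[0].astype(int);h=50;a.append(cv2.resize(im[max(0,v[1]-h):v[1]+h,v[0]-h:v[0]+h],(400,400),interpolation=cv2.INTER_CUBIC))
cv2.imwrite(f'pics/c{int(k)}.png',np.hstack(a))
E
python3 chk.py 552.8 -139.7 49 195 2
```

```text
shift [-0.6 -3.3 -0.5] turn [ 0.2   0.11 -1.11] pos [ 425.5 -283.6  114.5] rod dir [ 0.641  0.767 -0.001] gap 15.5 F [ 0.2  0.4 -0.2] t 4.0 q [-0.66  0.34  1.75 -0.    1.05  0.04]
top 154 left [-0.     0.816] up [-0.014 -1.277]
  rings 354 [[171.0, -27.3, -1.8], [188.9, -1.0, 14.4], [213.2, 18.5, 20.0]]
scene 56 left [0.02  2.003] up [ 0.016 -2.271]
  rings 153 [[171.3, -18.9, -3.3], [188.8, 6.8, 10.9], [213.8, 18.2, 19.6]]
```

View pics/c2.png

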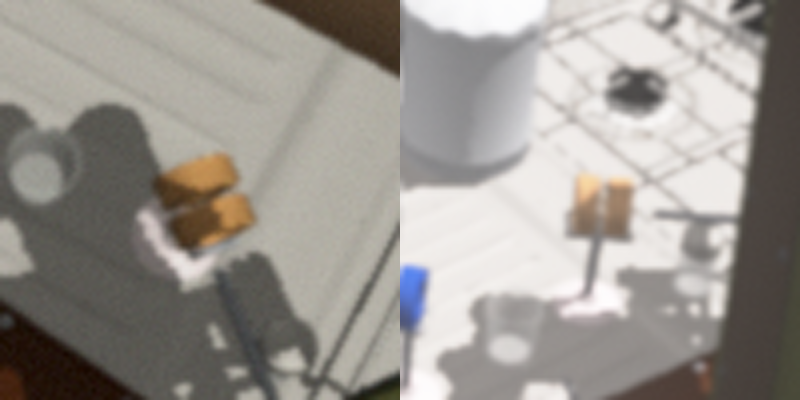

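jog_arm:
  moves:
    - [[-1,-3,0,0,0,-1.1],[0,0,0,0,0,0],[13,15,0,0,0,0],[13,15,0,0,0,0],[0,0,0,0,0,0]]

```text
clock: 4.6
eef_pos: [452.8, -258.0, 120.1]
eef_rot: [-0.056, 1.558, -0.775]
wrist_force: [-0.7, -0.1, -1.0]
finger_gap: 15.7
```

```bash
python3 -c "
from h import *
u=np.array([.656,.755]);c=np.array([552.8,-139.7]);e=pose()[1][:2]
print('to go',(c-e)@u-64,'left',(e-c)@[-u[1],u[0]]);plan((*(c-64*u),114),49)"
```

```text
to go 90.93184145369781 left -2.0936276093107447
shift [58.  70.  -6.1] turn [0.5  0.51 0.18] pos [ 452.8 -258.   120.1] rod dir [ 0.658  0.753 -0.001] gap 15.7 F [-0.7 -0.1 -1. ] t 4.6 q [-0.59  0.34  1.72 -0.    1.06  0.13]
```

jog_arm:
  moves:
    - [[-1,2,-6,0.5,0.5,0],[13,15,-1,0,0,0],[13,15,-1,0,0,0],[13,15,-1,0,0,0],[0,0,0,0,0,0]]

```text
clock: 5.1
eef_pos: [489.9, -212.1, 110.5]
eef_rot: [-2.992, 1.569, 2.57]
wrist_force: [0.6, 0.1, -0.9]
finger_gap: 15.4
```

```bash
cat > go.py <<'E'
from h import *
import sys
cx,cy,hd,dist=map(float,sys.argv[1:5]);a=np.radians(hd);u=np.array([np.cos(a),np.sin(a)]);c=np.array([cx,cy]);e=pose()[1][:2]
print('dist',(c-e)@u,'left',(e-c)@[-u[1],u[0]]);plan((*(c-dist*u),114),hd)
E
python3 go.py 552.8 -139.7 49 64
```

```text
dist 95.87670356672695 left -0.063670474772252
shift [20.9 24.1  3.5] turn [-0.06 -0.09  0.32] pos [ 489.9 -212.1  110.5] rod dir [ 0.66   0.751 -0.   ] gap 15.4 F [ 0.6  0.1 -0.9] t 5.1 q [-0.48  0.39  1.69  0.    1.07  0.24]
```

jog_arm:
  moves:
    - [[10,11,2,0,0,0.3],[10,12,1,0,0,0],[0,0,0,0,0,0],[0,0,0,0,0,0]]

```text
clock: 5.5
eef_pos: [510.3, -189.0, 113.6]
eef_rot: [-2.911, 1.568, 2.655]
wrist_force: [-0.5, 0.3, -1.5]
finger_gap: 15.9
```

```bash
python3 chk.py 552.8 -139.7 49 64 3;python3 go.py 552.8 -139.7 49 64
```

```text
shift [0.5 1.  0.4] turn [-0.07 -0.14  0.06] pos [ 510.3 -189.   113.6] rod dir [ 0.657  0.754 -0.001] gap 15.9 F [-0.5  0.3 -1.5] t 5.5 q [-0.42  0.41  1.65  0.    1.09  0.29]
  rings 17 [[83.6, 1.0, -3.6], [85.9, 15.6, 5.7], [93.6, 24.0, 16.6]]
  rings 173 [[40.0, -14.8, -4.6], [62.1, 11.3, 10.9], [86.9, 24.1, 20.5]]
dist 65.2878208842992 left -0.31817818757480815
shift [0.6 1.2 0.4] turn [-0.07 -0.14  0.09] pos [ 510.2 -189.2  113.6] rod dir [ 0.657  0.754 -0.001] gap 15.4 F [ 0.5 -0.1 -1. ] t 5.6 q [-0.42  0.41  1.65  0.    1.09  0.29]
```

View pics/c3.png

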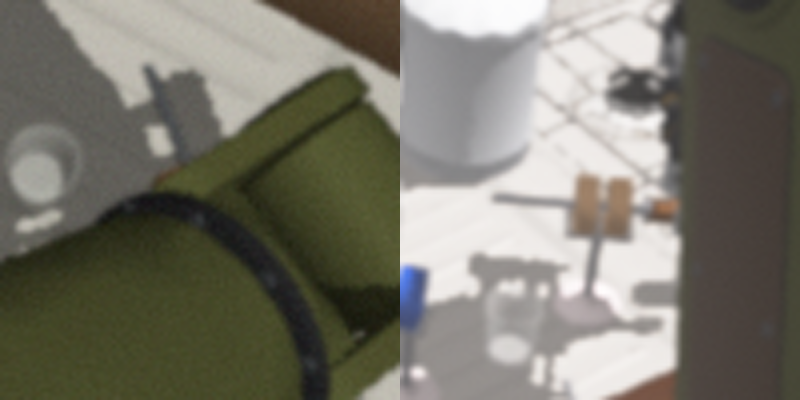

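jog_arm:
  moves:
    - [[0,0,8,0,0,0],[0,0,10,0,0,0],[0,0,15,0,0,0],[0,0,20,0,0,0],[0,0,20,0,0,0]]

```text
clock: 6.1
eef_pos: [508.3, -189.9, 189.6]
eef_rot: [-2.842, 1.564, 2.722]
wrist_force: [-0.2, 0.7, -0.9]
finger_gap: 15.6
```

jog_arm:
  moves:
    - [[0,0,10,0.8,-0.7,0],[0,0,3,1.5,-1.3,0],[0,0,0,2.3,-2,0],[0,0,0,2.3,-2,0],[0,0,0,0,0,0]]

```text
clock: 6.6
eef_pos: [508.8, -190.9, 208.8]
eef_rot: [1.565, 1.402, 0.846]
wrist_force: [-0.6, 0.5, -1.4]
finger_gap: 15.5
```

```bash
cat > look.py <<'E'
from h import *
import sys
k,dist=sys.argv[1],float(sys.argv[2]);s,e,R=pose();a=[]
for n in('scene','top'):
    im,d=manip.camera(n);np.savez(f'{n}{k}.npz',im=im,d=d);P=cloud(n,d)
    u=R[:,1];l=np.cross([0,0,1.],u);l/=np.linalg.norm(l);w=np.cross(u,l);q=(P.reshape(-1,3)-e)@np.c_[u,l,w]
    hsv=cv2.cvtColor(im,cv2.COLOR_BGR2HSV).reshape(-1,3);m=(abs(q[:,1])<28)&(q[:,2]>-45)&(q[:,2]<14)&(hsv[:,1]>90)&(hsv[:,0]>6)&(hsv[:,0]<26)&(q[:,0]>30)&(q[:,0]<160)
    print(n,'wood along rod',np.histogram(q[m,0],np.arange(30,162,6))[0],'up',np.percentile(q[m,2],[2,98]).round(1) if m.any() else '')
    v=proj(n,[e+dist*u])[0].astype(int);h=50;v=np.clip(v,h,[511-h,383-h]);a.append(cv2.resize(im[v[1]-h:v[1]+h,v[0]-h:v[0]+h],(400,400),interpolation=cv2.INTER_CUBIC))
cv2.imwrite(f'pics/c{k}.png',np.hstack(a))
E
python3 look.py 4 70;python3 go.py 588.6 251.9 40 195
```

```text
scene wood along rod [0 0 0 0 0 0 0 0 0 0 0 0 0 0 0 0 0 0 0 0 0] up 
top wood along rod [ 0  0 13 62 63 22  7 62 62 30  0  0  0  0  0  0  0  0  0  0  0] up [-6.6 10.4]
dist 345.29185784146546 left -287.8191048005111
shift [-69.9 317.1 -94.8] turn [-6.63  6.84 -8.84] pos [ 509.1 -190.5  208.8] rod dir [0.649 0.743 0.165] gap 15.7 F [ 0.3 -0.  -1.2] t 6.7 q [-0.5   0.27  1.6   0.17  1.23  0.16]
```

View pics/c4.png

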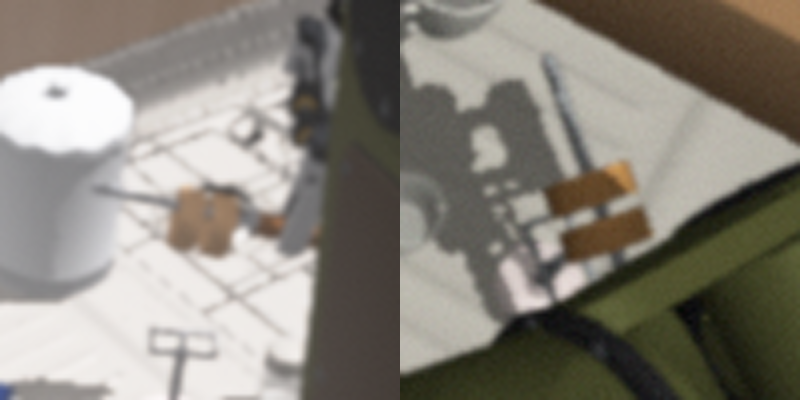

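jog_arm:
  moves:
    - [[-4,12,0,0,0,-0.9],[-6,25,0,0,0,-0.9],[-7,32,0,0,0,-0.9],[-7,32,0,0,0,-0.9],[-7,32,0,0,0,-0.9]]

```text
clock: 7.2
eef_pos: [477.1, -55.8, 208.1]
eef_rot: [1.564, 1.411, 0.761]
wrist_force: [0.5, 0.6, -1.3]
finger_gap: 15.2
```

jog_arm:
  moves:
    - [[-7,32,0,0,0,-0.9],[-7,32,0,0,0,-0.9],[-7,32,0,0,0,-0.9],[-7,30,0,0,0,-0.9],[-5,18,0,0,0,-0.7]]

```text
clock: 7.7
eef_pos: [441.5, 95.8, 208.8]
eef_rot: [1.542, 1.415, 0.665]
wrist_force: [-0.2, 0.3, -1.4]
finger_gap: 15.6
```

```bash
python3 go.py 588.6 251.9 40 195
```

```text
dist 213.01475401148943 left -25.022281169003417
shift [ -2.3  30.7 -94.8] turn [-5.53  7.03  0.28] pos [441.5  95.8 208.8] rod dir [0.76  0.632 0.155] gap 15.6 F [-0.2  0.3 -1.4] t 7.7 q [0.08 0.02 1.89 0.1  1.1  0.92]
```

jog_arm:
  moves:
    - [[-1,10,-10,0,0,0],[-1,15,-20,0,0,0.3],[0,6,-20,-1,1.3,0],[0,0,-20,-2,2.5,0],[0,0,-12,-2,2.5,0]]

```text
clock: 8.2
eef_pos: [439.0, 129.8, 123.5]
eef_rot: [1.22, 1.557, 0.355]
wrist_force: [0.9, 0.1, -1.9]
finger_gap: 15.5
```

jog_arm:
  moves:
    - [[0,0,-8,-0.5,0.7,0],[0,0,0,0,0,0]]

```text
clock: 8.4
eef_pos: [438.6, 129.8, 112.4]
eef_rot: [-1.329, 1.563, -2.192]
wrist_force: [-0.2, 0.9, -1.5]
finger_gap: 15.4
```

```bash
python3 chk.py 588.6 251.9 40 195 5;python3 look.py 6 120
```

```text
shift [ 0.7 -3.2  1.6] turn [ 0.36 -0.26 -0.52] pos [438.6 129.8 112.4] rod dir [ 0.76   0.65  -0.008] gap 15.4 F [-0.2  0.9 -1.5] t 8.4 q [ 0.21  0.23  1.89 -0.01  1.02  1.08]
top 16 left [-0.007  1.712] up [-0.162  5.692]
  rings 166 [[184.5, -27.1, -1.8], [191.6, -5.1, 15.6], [202.7, 17.4, 21.5]]
scene 184 left [-0.111  4.649] up [-0.049  1.035]
  rings 120 [[185.3, -23.9, -2.7], [191.8, 6.7, 13.3], [203.2, 19.8, 21.2]]
scene wood along rod [0 0 0 0 0 0 0 0 0 0 0 0 0 0 0 0 0 0 0 0 0] up 
top wood along rod [0 0 0 0 0 0 0 0 0 0 0 0 0 0 0 0 0 0 0 0 0] up
```

View pics/c6.png

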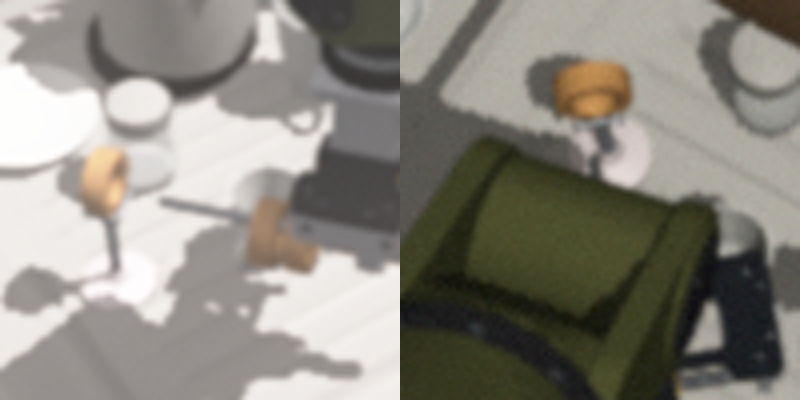

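```bash
python3 - <<'E'
from h import *
s,e,R=pose();o=e-[0,0,4]
v=np.clip(proj('scene',[e+120*R[:,1]])[0].astype(int),50,[461,333])
for a in(153,110,87,65,44,28,0): print(a,((proj('scene',[o+a*R[:,1]])[0]-v+50)*4).round(), end=' ')
im=np.load('scene6.npz')['im'];hsv=cv2.cvtColor(im,cv2.COLOR_BGR2HSV)
print(hsv[v[1]-50+230//4,v[0]-50+265//4]);P=cloud('scene',np.load('scene6.npz')['d'])
q=(P.reshape(-1,3)-e)@np.c_[R[:,1],np.cross([0,0,1.],R[:,1]),[0,0,1]]
m=(abs(q[:,1])<30)&(abs(q[:,2]+12)<30)&(q[:,0]>30)&(q[:,0]<160);print(np.histogram(q[m,0],np.arange(30,162,6))[0])
E
```

```text
153 [158. 196.] 110 [218. 209.] 87 [250. 215.] 65 [281. 222.] 44 [311. 228.] 28 [334. 233.] 0 [375. 242.] [ 14  87 162]
[ 1 14 23 17 20 13 59 41 36  3  9  4  7  6  7  6  6  6  7  6  2]
```

jog_arm:
  moves:
    - [[1,-3,2,0.4,-0.3,-0.5],[0,0,0,0,0,0],[11,9,0,0,0,0],[11,10,0,0,0,0],[0,0,0,0,0,0]]

```text
clock: 9.1
eef_pos: [463.7, 145.1, 119.4]
eef_rot: [1.259, 1.559, 0.383]
wrist_force: [0.5, -0.3, -1.5]
finger_gap: 15.3
```

```bash
python3 go.py 588.6 251.9 40 108
```

```text
dist 164.33353054669954 left -1.4846762048045734
shift [42.2 37.3 -5.4] turn [-0.25  0.63  0.19] pos [463.7 145.1 119.4] rod dir [0.768 0.64  0.011] gap 15.3 F [ 0.5 -0.3 -1.5] t 9.1 q [0.23 0.27 1.82 0.   1.04 1.1 ]
```

Tip is just outside the ring; correct height, then continue.

jog_arm:
  moves:
    - [[-1,2,-5,-0.3,0.5,0.2],[0,0,0,0,0,0],[11,9,-1,0,0,0],[11,9,-1,0,0,0],[0,0,0,0,0,0]]

```text
clock: 9.6
eef_pos: [483.3, 164.2, 111.9]
eef_rot: [-0.29, 1.569, -1.163]
wrist_force: [0.9, 0.2, -0.8]
finger_gap: 15.5
```

```bash
python3 go.py 588.6 251.9 40 108
```

```text
dist 137.0652318816514 left 0.4749411523087223
shift [22.6 18.3  2.1] turn [0.09 0.04 0.01] pos [483.3 164.2 111.9] rod dir [ 0.766  0.643 -0.   ] gap 15.5 F [ 0.9  0.2 -0.8] t 9.6 q [ 0.26  0.34  1.75 -0.    1.05  1.13]
```

jog_arm:
  moves:
    - [[11,9,1,0,0,0],[11,9,0,0,0,0],[0,0,0,0,0,0],[0,0,0,0,0,0]]

```text
clock: 10.0
eef_pos: [503.2, 180.5, 112.4]
eef_rot: [-1.319, 1.568, -2.192]
wrist_force: [0.1, -0.6, -0.8]
finger_gap: 15.6
```

```bash
python3 go.py 588.6 251.9 40 108;python3 look.py 7 100
```

```text
dist 111.26724205414803 left 0.21972513638854693
shift [2.6 1.9 1.6] turn [ 0.14 -0.1   0.02] pos [503.2 180.5 112.4] rod dir [ 0.766  0.643 -0.003] gap 15.6 F [ 0.1 -0.6 -0.8] t 10.0 q [ 0.28  0.39  1.68 -0.    1.07  1.15]
scene wood along rod [0 0 0 0 0 0 0 0 0 0 0 0 1 0 0 0 0 0 0 0 0] up [-16.9 -16.9]
top wood along rod [0 0 0 0 0 0 0 0 0 0 0 0 0 0 0 0 0 0 0 0 0] up
```

View pics/c7.png

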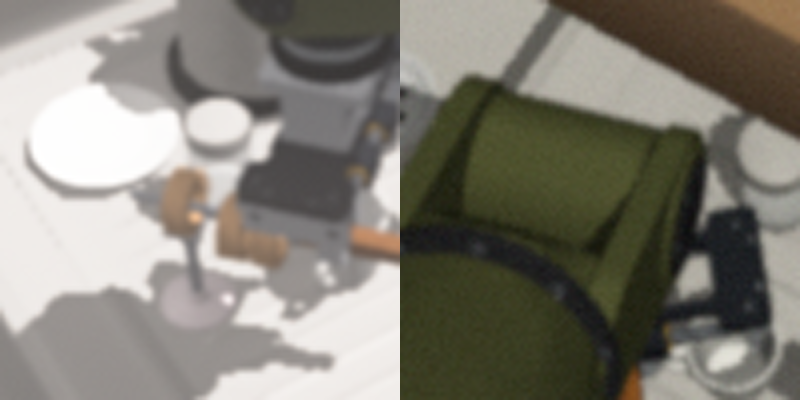

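jog_arm:
  moves:
    - [[0,0,8,0,0,0],[0,0,10,0,0,0],[0,0,15,0,0,0],[0,0,20,0,0,0],[0,0,20,0,0,0]]

```text
clock: 10.6
eef_pos: [501.1, 179.1, 189.0]
eef_rot: [-1.65, 1.565, -2.524]
wrist_force: [-0.1, 0.4, -1.5]
finger_gap: 15.4
```

jog_arm:
  moves:
    - [[0,0,10,0.6,-0.8,0],[0,0,3,1.3,-1.5,0],[0,0,0,2,-2.3,0],[0,0,0,2,-2.3,0],[0,0,0,0,0,0]]

```text
clock: 11.1
eef_pos: [501.1, 178.8, 205.8]
eef_rot: [1.568, 1.402, 0.694]
wrist_force: [-0.5, -0.1, -2.3]
finger_gap: 15.4
```

```bash
python3 look.py 8 90; python3 -c "
from h import *
plan((424.6,-165.8,200),85.6,tilt=9)"
```

```text
scene wood along rod [ 0  0  0  0  0  0  0  0  0  0  0  0 13 16 13  0  0  0  0  0  0] up [-28.9   9.1]
top wood along rod [ 0  0  0  0  0  0  0  0  0  0  0  0 21 26 41 24  0  0  0  0  0] up [-10.8  10.5]
shift [ -76.9 -344.9   -5.9] turn [-0.46  0.27 45.68] pos [501.5 179.1 205.9] rod dir [0.756 0.633 0.165] gap 15.5 F [-1.5  0.6 -0.9] t 11.2 q [0.24 0.19 1.71 0.08 1.09 1.08]
```

View pics/c8.png

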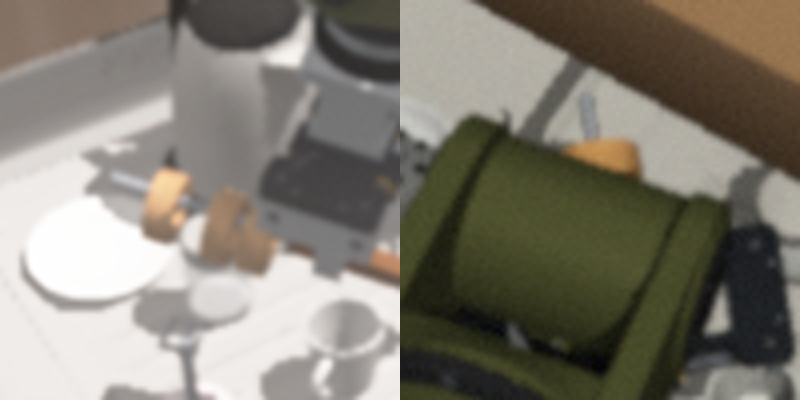

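jog_arm:
  moves:
    - [[-2,-6,0,0,0,3],[-4,-14,0,0,0,4],[-6,-22,0,0,0,4],[-7,-30,0,0,0,4],[-7,-32,0,0,0,4]]

```text
clock: 11.7
eef_pos: [474.6, 75.1, 204.5]
eef_rot: [1.584, 1.41, 1.058]
wrist_force: [1.1, 0.7, -1.9]
finger_gap: 15.5
```

jog_arm:
  moves:
    - [[-7,-34,0,0,0,4],[-7,-34,0,0,0,4],[-7,-34,0,0,0,4],[-7,-34,0,0,0,4],[-7,-30,0,0,0,4]]

```text
clock: 12.2
eef_pos: [437.7, -97.1, 204.0]
eef_rot: [1.607, 1.412, 1.448]
wrist_force: [0.4, -0.9, -1.5]
finger_gap: 15.6
```

```bash
python3 -c "
from h import *
plan((424.6,-165.8,200),85.6,tilt=9)"
```

```text
shift [-13.1 -68.7  -4. ] turn [-0.15 -0.31  4.72] pos [437.7 -97.1 204. ] rod dir [0.157 0.975 0.158] gap 15.6 F [ 0.4 -0.9 -1.5] t 12.2 q [-0.39  0.11  1.81  0.16  1.27 -0.28]
```

jog_arm:
  moves:
    - [[-5,-22,-5,0,0,2],[-4,-20,-10,0,0,1.5],[-2,-10,-15,0,0,1],[0,-3,-20,0,0,0],[0,0,-15,-1,0.1,0]]

```text
clock: 12.7
eef_pos: [426.6, -159.1, 137.9]
eef_rot: [1.623, 1.432, 1.544]
wrist_force: [-0.1, 0.6, -1.8]
finger_gap: 15.9
```

jog_arm:
  moves:
    - [[0,0,-5,-2.5,0.2,0],[0,0,0,-3,0.2,0],[0,0,0,-2,0,0],[0,0,0,0,0,0]]

```text
clock: 13.1
eef_pos: [426.1, -159.3, 129.5]
eef_rot: [2.846, 1.559, 2.765]
wrist_force: [-0.3, -0.1, -0.8]
finger_gap: 15.4
```

```bash
python3 -c "
from h import *
plan((424.6,-165.8,55),85.6)";python3 look.py 9 90
```

```text
shift [ -1.5  -6.5 -74.5] turn [-0.25 -0.63  0.19] pos [ 426.1 -159.3  129.5] rod dir [0.08  0.997 0.003] gap 15.4 F [-0.3 -0.1 -0.8] t 13.1 q [-0.44  0.21  1.88 -0.    1.07 -0.36]
scene wood along rod [ 0  0  6  8  5  1 11  5  4  0  0  0  4  0  0  0  0  0  0  0  0] up [-31.8   8.8]
top wood along rod [ 0  0  0  0  0  0  0  0  0  0  0  1 55 58 52  4  0  0  0  0  0] up [-21.8  10.5]
```

View pics/c9.png

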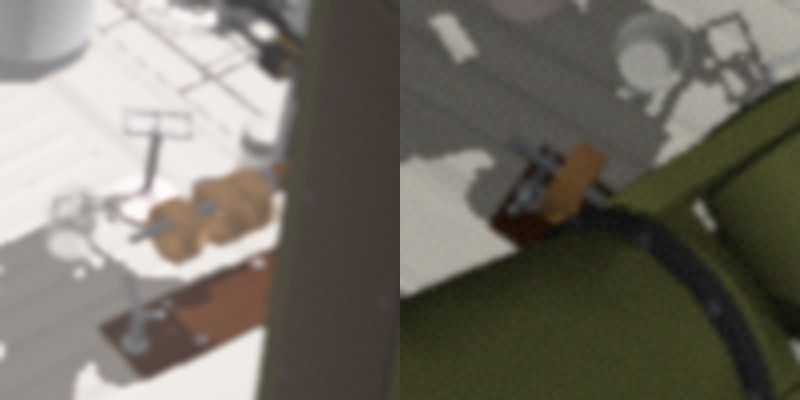

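jog_arm:
  moves:
    - [[-1.5,-6.5,-10,-0.3,-0.6,0.2],[0,0,-20,0,0,0],[0,0,-18,0,0,0],[0,0,-8,0,0,0],[0,0,0,0,0,0]]

```text
clock: 13.7
eef_pos: [425.4, -167.5, 72.7]
eef_rot: [1.271, 1.567, 1.192]
wrist_force: [0.4, -0.2, -0.6]
finger_gap: 15.7
```

```bash
python3 -c "
from h import *
plan((424.6,-165.8,54.5),85.6)"
```

```text
shift [ -0.8   1.7 -18.2] turn [-0.21  0.08  0.1 ] pos [ 425.4 -167.5   72.7] rod dir [0.078 0.997 0.004] gap 15.7 F [ 0.4 -0.2 -0.6] t 13.7 q [-0.46  0.3   1.92  0.    0.92 -0.38]
```

jog_arm:
  moves:
    - [[-1,2,-6,-0.2,0,0.1],[0,0,-5,0,0,0],[0,0,-2,0,0,0],[0,0,0,0,0,0]]

```text
clock: 14.1
eef_pos: [425.2, -165.8, 60.3]
eef_rot: [-0.106, 1.567, -0.183]
wrist_force: [1.0, -0.7, -0.7]
finger_gap: 15.5
```

```bash
python3 -c "
from h import *
plan((424.6,-165.8,54.5),85.6)"
```

```text
shift [-0.6  0.  -5.8] turn [0.04 0.2  0.01] pos [ 425.2 -165.8   60.3] rod dir [ 0.077  0.997 -0.   ] gap 15.5 F [ 1.  -0.7 -0.7] t 14.1 q [-0.45  0.31  1.93  0.    0.89 -0.38]
```

jog_arm:
  moves:
    - [[-0.6,0,-3,0,0.2,0],[0,0,-2,0,0,0],[0,0,-1,0,0,0],[0,0,0,0,0,0]]

```text
clock: 14.5
eef_pos: [424.9, -165.9, 54.5]
eef_rot: [-1.015, 1.57, -1.091]
wrist_force: [-0.2, -0.0, -0.0]
finger_gap: 15.8
```

```bash
python3 -c "
from h import *
plan((424.6,-165.8,54.5),85.6)"; python3 look.py 10 90
```

```text
shift [-0.3  0.1 -0. ] turn [ 0.06  0.03 -0.01] pos [ 424.9 -165.9   54.5] rod dir [ 0.077  0.997 -0.001] gap 15.8 F [-0.2 -0.  -0. ] t 14.5 q [-0.45  0.33  1.94 -0.    0.88 -0.37]
scene wood along rod [ 0  0  2  5  5  2 10  9  5  0  0  1 11 11  6  0  0  0  0  0  0] up [-32.8   9.1]
top wood along rod [ 0  0  0  0  0  0  0  0  0  0  0  2 48 50 51  6  3  3  2  0  0] up [-44.5  12.4]
```

View pics/c10.png

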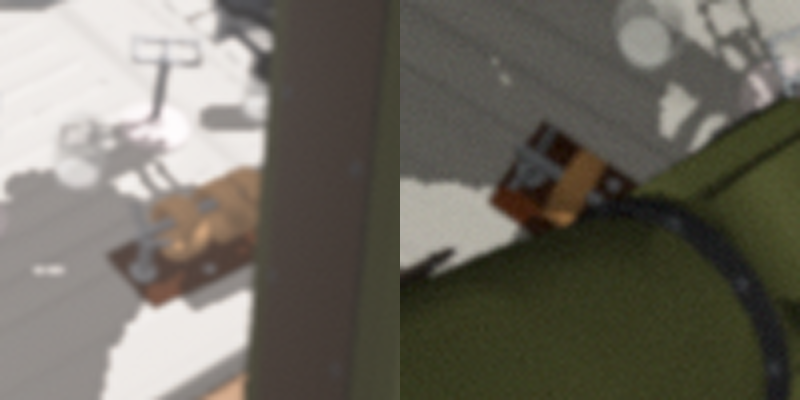

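jog_arm:
  moves:
    - [[0,0,-0.5,0,0,0],[0,0,0,0,0,0],[0,0,0,0,0,0],[0,0,0,0,0,0]]
  gripper: 0

```text
clock: 15.0
eef_pos: [425.3, -166.1, 54.5]
eef_rot: [-0.631, 1.568, -0.708]
wrist_force: [0.0, -0.6, -0.4]
finger_gap: 44.1
```

jog_arm:
  moves:
    - [[0,0,10,0,0,0],[0,0,20,0,0,0],[0,0,30,0,0,0],[0,0,40,0,0,0],[0,0,40,0,0,0]]

```text
clock: 15.5
eef_pos: [422.5, -164.8, 197.5]
eef_rot: [2.861, 1.564, 2.784]
wrist_force: [-0.1, -0.7, 0.5]
finger_gap: 46.9
```

jog_arm:
  moves:
    - [[-20,-34,5,0,0,-6],[-20,-34,5,0,0,-6],[-20,-34,5,0,0,-6],[-20,-34,5,0,0,-6],[-20,-34,5,0,0,-6]]

```text
clock: 16.0
eef_pos: [321.5, -337.5, 233.8]
eef_rot: [-0.301, 1.563, -0.911]
wrist_force: [1.1, 0.5, 1.2]
finger_gap: 47.2
```

jog_arm:
  moves:
    - [[-20,-34,0,0,0,-6],[-20,-34,0,0,0,-6],[-20,-34,0,0,0,-6],[-20,-30,0,0,0,-5],[0,0,0,0,0,0]]

```text
clock: 16.5
eef_pos: [234.5, -477.0, 239.0]
eef_rot: [-0.286, 1.558, -1.323]
wrist_force: [-0.1, 0.6, -0.3]
finger_gap: 47.0
```

```bash
python3 - <<'E'
from h import *
f0=np.load('top0.npz');im,d=manip.camera('top');P=cloud('top',d);P0=cloud('top',f0['d']);print(pose()[1].round(),manip.read_state()['clock'])
h=np.radians(85.6);u=np.array([np.cos(h),np.sin(h),0]);l=np.array([-u[1],u[0],0]);g=np.array([423.4,-164.2,50])
for n,A,I in(('before',P0,f0['im']),('after',P,im)):
    q=(A.reshape(-1,3)-g)@np.c_[u,l,[0,0,1]];hs=cv2.cvtColor(I,cv2.COLOR_BGR2HSV).reshape(-1,3)
    w=(hs[:,1]>110)&(hs[:,2]>85)&(q[:,2]>0)&(q[:,2]<20)&(abs(q[:,1])<26)
    hd=w&(q[:,0]<27)&(abs(q[:,1])<9);print(n,'handle',np.percentile(q[hd],[2,50,98],0).round(1).tolist(),'hist',np.histogram(q[w,0],np.arange(-60,160,6))[0])
    sh=(abs(q[:,1])<7)&(q[:,0]>125)&(q[:,0]<165)&(abs(q[:,2])<8);print('  tip',np.percentile(q[sh],[2,50,98],0).round(1).tolist())
    o=(A[...,2]>14)&(A[...,2]<100);out=[]
    for nm,x,y,r in(('sugar',666,176,40),('mug',667,6,55),('cup',556,147,45),('matches',400,344,40),('tumbler',543,-45,35),('pepper',512,-223,30)):
        B=A[o&(np.hypot(A[...,0]-x,A[...,1]-y)<r)];out.append((nm,B.mean(0)[:2].round().tolist()))
    m=(A[...,2]>100)&(A[...,2]<145)&(np.hypot(A[...,0]-551,A[...,1]-48)<45);print('  ',out,'blue',A[m].mean(0).round(1).tolist())
v=(80,215,230,380);a=cv2.resize(im[90:300,170:380],(550,550),interpolation=cv2.INTER_CUBIC);cv2.imwrite('pics/end.png',a)
E
```

```text
[ 235. -476.  239.] 16.55
before handle [[-54.6, -6.3, 3.8], [-15.3, 0.1, 7.9], [24.1, 6.7, 11.7]] hist [ 5 17 14 14 17 15 14 16 14 15 14 15 15 14  6  0  0  0  0  0  0  0  0  0
  0  0  0  0  0  0  0  0  0  0  0  0]
  tip [[126.1, -5.9, -3.4], [139.0, 1.6, 2.3], [152.0, 5.9, 6.1]]
   [('sugar', [666.0, 176.0]), ('mug', [666.0, 6.0]), ('cup', [558.0, 148.0]), ('matches', [393.0, 344.0]), ('tumbler', [543.0, -45.0]), ('pepper', [512.0, -223.0])] blue [549.2, 48.2, 125.0]
after handle [[-54.6, -8.5, 3.6], [-14.6, -1.9, 7.8], [24.0, 5.1, 11.6]] hist [ 7 15 16 15 14 14 14 15 14 16 15 16 14 15  5  0 34 44 42  9 31 43 42 14
  0  0  6 47 45 35  0  0  0  0  0  0]
  tip [[125.4, -5.9, -4.2], [138.0, 2.1, 1.6], [151.3, 6.0, 6.6]]
   [('sugar', [666.0, 176.0]), ('mug', [666.0, 6.0]), ('cup', [558.0, 149.0]), ('matches', [393.0, 344.0]), ('tumbler', [543.0, -45.0]), ('pepper', [512.0, -223.0])] blue [549.2, 48.2, 124.7]
```

```bash
python3 -c "
from cell import manip;print(manip.sign_off())"
```

```text
the job is handed in; nothing more can be done
None
```

I took the rod by its handle and threaded it through both rings on the double perch. I then went through the ring on the single perch, laid the loaded rod back in its holder, backed the arm away and handed the job in at about 16.6 s. The gripper did not handle the rings.

What the last top-camera check showed, compared with the start:
- **Rod:** its handle and tip are within about 1 mm lengthwise and 2 mm sideways of where they lay before, at the same height.
- **Rings:** all three are on the rod, about 36–54, 60–78 and 102–120 mm ahead of the grip point, between the collar (28–32 mm) and the fork (about 137 mm).
- **Bystanders:** none of the six moved more than 1 mm, and the blue ring is still on its perch.
- **Forces:** the wrist force stayed within about 3 N in every reading I took.

No check failed. I could not view the final picture because the limit of 12 views was reached, so the end state rests on those depth and colour measurements.

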